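# Open a fresh jam jar in the buffet's jar stand

## Robot

A 6-joint arm with a two-finger parallel gripper is mounted at the origin on the work surface. World frame = base frame: x ahead of the robot, y to its left, z up, the work surface at z = 0. Lengths are in mm, angles in degrees, forces in N, time in s.
With the tool pointing down it reaches from about 300 to 850 mm from the base axis. Payload 4.2 kg.
Tool frame: the origin (TCP) lies midway between the tips of the shut fingers; the grasp point (between the pads) lies 19 mm behind it (env.hold_point_z is the z of the grasp point in the tool frame, in mm); z points along the fingers, y is the direction in which the jaws open and shut (so a half turn about z gives the same grasp; the last joint's range is limited). The gripper opens to 91 mm and grips with 3 to 60 N. Pads are 32 mm wide; open, the fingers measure 118 mm over their backs; the gripper's body (76 mm by 178 mm) begins 60 mm behind the grasp point.
Start: joints at [-70.531, 18.312, 89.639, -0, 72.044, -1.146], TCP at [202.454, -538.197, 213.976] pointing down, gripper open.
Joint ranges: [-177.97, 177.97], [-48.28, 115.42], [12.27, 149.76], [-77.06, 257.06], [2.81, 150.46], [-146.56, 146.56]. Speed limits (degrees/s): [147.25, 147.25, 180, 180, 180, 180].

## Interface

Orientations are given as [roll, pitch, yaw] about the fixed x, y, z axes, in that order (R = Rz(yaw) Ry(pitch) Rx(roll)).
In Python, from workcell import env, grab_frame, camera_params, spotter gives the robot as it stands. The module is installed in compiled form; this text tells all that it offers.
- The arm moves only by the shell command python3 -m jog 'ROWS' [FORCE]. ROWS is text: rows parted by semicolons, each of 7 numbers parted by spaces: the turn, a rotation vector about the world's x, y, z in units of 5 degrees (1.0 is 5 degrees), then the shift along the world's x, y, z in units of 25 mm (1.0 is 25 mm), then the opening, from 0 (shut) to 1 (fully open). A call has 1 to 5 rows; each row is the pose to reach, as a shift and turn from the pose commanded when the call began; what a row does not reach only later rows make up. A row lasts 1/8 s, in which the tool goes at most 62.5 mm and 10.7 degrees, less where a joint would pass 70% of its speed; a pose out of reach is approached as far as the arm can. A call with a gripper value outside its range is refused whole. The fingers move at their own pace and stop on an object; FORCE is the grip in N (left out, the last holds). Time passes only in rows, so rows that repeat a pose let the fingers close. It gives the time, the measured TCP pose, the force and the opening at its end, in the units of the state.
- env.state(): the state, without advancing time (a new reading comes with each control period).
- grab_frame(name): name is "scene" or "top" or "wrist"; returns the picture (480x640x3 uint8, red, green, blue); there is no depth.
- camera_params(name): a dict with "K" (3x3 intrinsics, pixels), "rvec" (rotation vector, rad) and "tvec" (3), from world to camera coordinates, as OpenCV has them. Camera axes: x right, y down, z forward; pixel columns grow to the right and rows downward; lengths in mm; the calibration is good to about 2 mm. A picture is of the moment at which its call begins: read the wrist's pose just before it. camera_params takes no time and is no camera call; for the wrist camera it gives the pose at the moment of the call.
- env.job_done(): hands the job in, once; it reports no verdict.
Trained networks look in the newest picture that a camera, given by its name, has taken for a name from the list of things; names that differ only in an ending like _2 or _b are one class to them, and where a whole thing is asked for, a point or a joint stands for the part that bears it (a point fixed in the world has none). Each returns a list of dicts, best first, with "conf" (0 to 1); they miss things now and then, are a little off and sometimes report something else, mostly with a low value. They report only what shows in the picture. A call takes as long as a camera call. They do not tell look-alikes from the thing itself.
- spotter.look_for(query, camera): "box" ([left, top, width, height] in pixels, round what is visible of it).
- spotter.trace(query, camera): "region" (480x640 bool, what is visible of it) and "box" ([left, top, width, height] in pixels, round what is visible of it).
The state is a dict: "time_s": time; "qpos": joint angles; "qvel": joint speeds; "effort": joint torques, N m; "ee_pos": TCP position; "ee_rot": TCP orientation; "force": force on the tool from outside, world axes, zero at the start; "torque": the same for the moment, N m; "gripper_width": finger opening in mm.
Only numpy, scipy, OpenCV 4.12 (cv2) and the standard library are available. Lean on these libraries where they do the work, as an engineer would, in place of code of your own. Each camera call takes 0.05 s, during which the arm holds its last target. There are 200 camera calls.

## Task

At the breakfast buffet, push the sliding jaw of the jar stand fully up against the square jam jar, so that the jar is braced squarely between both jaws. Then twist its tight white cap anticlockwise (seen from above) about a quarter turn, just until it comes free, lift it straight off and finish still holding it level in the gripper, about 2 cm clear above the jar. The jar stays standing braced in the stand, and the other things on the counter are not disturbed.

Things in the scene. Friction and masses are not known exactly. Their poses are not given: they have to be found in the camera images.
- stand: Steel jar-opening stand, fixed to the counter. Origin on the counter surface; +x (roughly away from the robot) runs along the jaw slide, z up. Base plate 270 x 100 x 12 thick, from x -145 to +125. Fixed far jaw 90 wide, face at x = +100, top at z = 62. A clamped jar's centre is at x = +68, y about 0.
- jaw (a joint): Slide of the near jaw, m along the stand's +x: 0 = open (jaw face at stand x = -20 mm); about 0.056 = face touching a jar that touches the far jaw (above 0.053 counts as clamped). Stiff: moves at about 7 N and stays where left; clamp with up to about 20 N. Limit 0.075.
- jaw_push (a point): Middle of the near face (towards -x of the stand) of the upright push plate of the sliding jaw: plate 60 wide, 10 thick, from z = 15 to 77 above the counter; this point is 55 above the counter and 80 mm in -x from the jaw's face. Push here along the stand's +x.
- jar: Square glass jam jar, body 64 x 64 x 68 high, shoulder at 72, round neck 41 dia, rim at 96; about 0.42 kg. Stands loose on the base plate between the jaws, slightly turned. Origin: centre of its underside; x along the slide when clamped, z up. Under the screwed-on cap 6 mm of bare neck remain. Unbraced, it spins with the cap.
- cap: White twist-off cap, 16-sided, 58 across flats, 22 high, 0.06 kg. Origin: centre of its underside, z up. Screwed on, its origin is 78 above the jar's underside on the jar's axis, its x 0.05 to 0.3 rad anticlockwise of the jar's x. Two inner lugs grip tightly for the first half of the turn; it does not rise while turning.
- cap_ridge (a point): Middle of the dark straight ridge (48 x 6 x 3 high, along the cap's x) on the cap's top, 25 above the cap's origin. Unscrew anticlockwise seen from above (+z). The cap is free when the ridge is 1.25 to 1.8 rad from the jar's x (best 1.5: square across the jar); a stop comes at about 1.9. Once free it lifts straight off.
- honey_jar: Round amber glass honey jar with a brass cap, 52 dia x 80. Bystander: not the jar to open. Origin: centre of its underside.
- shaker: Small steel salt shaker, 38 dia x 66. Bystander. Origin: centre of its underside.
- spoon: Steel spoon lying flat, about 190 long, along its x. Bystander.
- mug: White mug, 76 dia x 85. Bystander. Origin: centre of its underside.
- sugar_bowl: White bowl, 110 dia x 50. Bystander. Origin: centre of its underside.
Mind the look-alikes: they are no part of the job. Several things have the shape of the cap; the one meant has the colours described above.

How it is judged:
By the outcome, as a careful person would: the job done as asked, in the order asked, and still so for the second after the job is handed in, while the arm keeps its last pose, push and grip.
It also fails if it takes over 51 s, if anything falls off the work surface, if the arm or the gripper's body presses on something with over 40 N, if the wrist force passes 120 N, or if a joint passes its speed limit or range.

## Working session

There is one attempt and no reset: what is moved stays moved. The work goes in short steps, Python scripts to look and compute and a shell command to move; the robot and the scene stay as the last step left them, time stands still between calls to the robot, and variables do not carry over. Pictures are saved under pics/ and viewed, about 8 in all and at most 12, crops included, and the job is handed in when it is done.

```bash
mkdir -p pics
python3 - <<'E'
from workcell import env, grab_frame, camera_params, spotter
import cv2,numpy as np
s=env.state();print(s['time_s'],s['ee_pos'],s['ee_rot'],s['gripper_width'],env.hold_point_z)
for c in("scene","top"):
    im=grab_frame(c);cv2.imwrite(f"pics/{c}0.png",im[:,:,::-1])
    p=camera_params(c);R=cv2.Rodrigues(np.array(p['rvec'],float))[0];print(c,-R.T@np.array(p['tvec']).ravel(),R[2])
for q in("cap","jar","jaw_push","stand","cap_ridge"):
    print(q,[(r['box'],round(r['conf'],2)) for r in spotter.look_for(q,"top")][:4])
E
```

```text
0.0 [ 202.27747713 -537.70779545  213.11821276] [-1.79896948e+02 -3.17780869e-03  2.06115822e+01] 91.37656346483118 -18.8
scene [1154.98564668 -718.57008908  997.64880916] [-0.45221075  0.55713218 -0.69649779]
top [ 303.85961666  -11.95283805 1391.93736081] [ 0.22755056 -0.00755985 -0.97373692]
cap [([234.0, 216.2, 23.6, 23.6], 0.89), ([208.9, 183.6, 30.8, 28.8], 0.82), ([383.8, 218.7, 22.4, 25.5], 0.81), ([290.0, 231.6, 28.4, 25.4], 0.72)]
jar [([285.0, 230.5, 34.0, 40.3], 0.79)]
jaw_push [([294.8, 269.9, 40.3, 43.8], 0.62)]
stand [([274.8, 217.7, 74.3, 128.2], 0.88)]
cap_ridge [([384.7, 218.8, 23.2, 24.9], 0.84), ([289.7, 231.8, 26.0, 26.0], 0.8), ([232.4, 216.2, 23.3, 25.9], 0.65), ([209.2, 182.2, 27.3, 29.3], 0.64)]
```

View pics/top0.png

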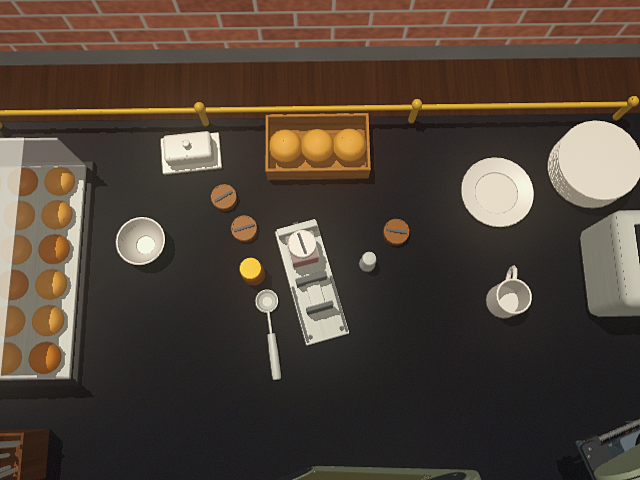

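View pics/scene0.png

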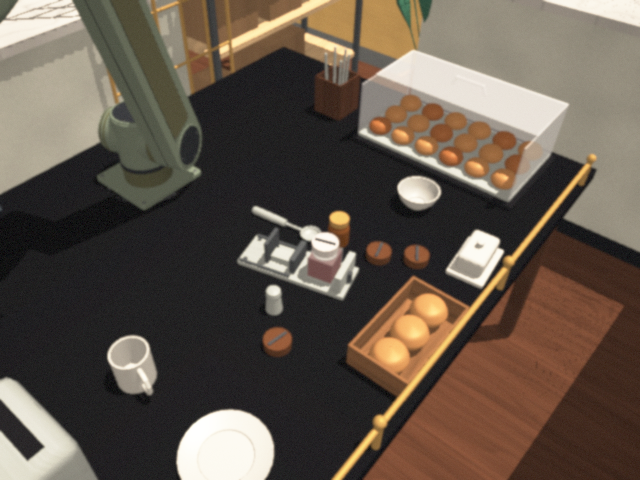

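The cap candidates in the top view are brown at (223,197), (244,228) and (396,232), and white on the jar at (302,243). Only the white one fits the description, so I'll confirm it with an enlarged crop.

```bash
cat > h.py <<'E'
import cv2,numpy as np
from workcell import env, grab_frame, camera_params, spotter
def cam(c):
    p=camera_params(c);return np.array(p['K'],float),np.array(p['rvec'],float).ravel(),np.array(p['tvec'],float).ravel()
def ray(c,uv,z,p=None):
    K,r,t=p or cam(c);R=cv2.Rodrigues(r)[0];o=-R.T@t
    d=R.T@np.linalg.inv(K)@np.array([uv[0],uv[1],1.]);return o+d*(z-o[2])/d[2]
def proj(c,P,p=None):
    K,r,t=p or cam(c);return cv2.projectPoints(np.array(P,float).reshape(-1,3),r,t,K,None)[0].reshape(-1,2)
E
python3 - <<'E'
from h import *
from scipy.optimize import minimize
im=cv2.imread("pics/top0.png")
grab_frame("top")
t=spotter.trace("stand","top")[0];print(t['conf'],t['box'])
m=t['region'].astype(np.uint8)
j=spotter.trace("jar","top");cp=spotter.trace("cap","top")
for r in j: m|=r['region'].astype(np.uint8)
# initial: plate rectangle at z=12
cs=cv2.findContours(m,cv2.RETR_EXTERNAL,cv2.CHAIN_APPROX_NONE)[0]
c=max(cs,key=cv2.contourArea)[:,0]
W=np.array([ray("top",u,12)[:2] for u in c],np.float32)
box=cv2.minAreaRect(W);print(box);b=cv2.boxPoints(box);print(b.round(0))
for r in cp:
    ys,xs=np.nonzero(r['region']);print('cap',r['conf'],r['box'],xs.mean().round(1),ys.mean().round(1),ray("top",(xs.mean(),ys.mean()),112).round(1))
crop=im[205:355,250:370];crop=cv2.resize(crop,None,fx=4,fy=4,interpolation=cv2.INTER_CUBIC)
cv2.imwrite("pics/crop1.png",crop)
E
```

```text
0.9 [274.5, 216.9, 76.2, 132.0]
((544.1446533203125, -0.7708282470703125), (279.3940124511719, 105.41388702392578), 15.509757041931152)
[[395.  13.]
 [424. -89.]
 [693. -14.]
 [665.  87.]]
cap 0.88 [382.0, 220.0, 27.4, 25.0] 395.9 231.6 [ 627.3 -186.1  112. ]
cap 0.88 [212.1, 185.2, 28.3, 28.1] 223.6 197.2 [709.8 184.1 112. ]
cap 0.82 [288.9, 233.4, 28.1, 23.8] 301.7 244.3 [602.5  15.8 112. ]
cap 0.6 [233.7, 214.7, 22.3, 25.3] 244.1 228.2 [639.6 139.  112. ]
cap 0.35 [285.4, 230.0, 34.9, 41.2] 304.1 257.9 [572.9  11.1 112. ]
```

View pics/crop1.png

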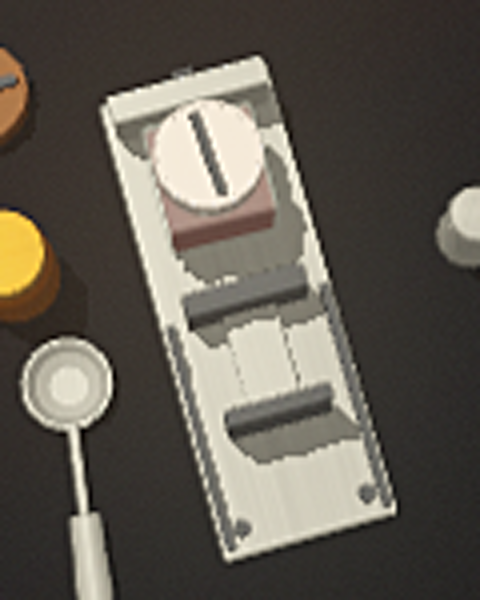

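The crop confirms the white cap with its dark ridge at full-frame (302.5,244) on the square jar. The near plate corners are about (307,345.5) and (349,333), and the push plate's top edge runs from (307,308) to (333,302).

Run:
```python
from h import *
f=lambda x,y:(250+x/4-.4,205+y/4-.4)
g=lambda x,y,z:ray("top",f(x,y),z)
A=g(228,562,6);B=g(396,513,6);print('near corners',A.round(1),B.round(1),np.linalg.norm(A-B))
L=g(112,130,12);print('left edge pts',g(225,555,12).round(1),L.round(1))
ang=np.degrees(np.arctan2(*( (L-g(225,555,12))[1::-1])));print('yaw left',ang)
R=(g(303,210,12)-g(396,508,12));print('yaw right',np.degrees(np.arctan2(R[1],R[0])))
d=B-A;print('yaw near',np.degrees(np.arctan2(d[1],d[0]))+90)
yaw=np.radians(15.2);u=np.array([np.cos(yaw),np.sin(yaw)])
O=(A+B)[:2]/2+145*u;print('O',O)
# far jaw top near edge (face) z=62
print('far jaw far top edge',[g(*p,62).round(1) for p in((104,103),(262,57))])
v=np.array([-u[1],u[0]])
st=lambda P:(np.array([(P[:2]-O)@u,(P[:2]-O)@v])).round(1)
print('far jaw st',[st(g(*p,62)) for p in((104,103),(262,57),(115,122),(270,82))])
print('plate top near edge st',[st(g(*p,77)) for p in((228,432),(332,404),(228,412),(330,386))])
print('jaw st',[st(g(*p,62)) for p in((184,300),(303,266))])
C=g(209,154,112);print('cap',C,st(C))
r=g(193,115,115)-g(224,194,115);print('ridge',np.degrees(np.arctan2(r[1],r[0])),np.linalg.norm(r),st((g(193,115,115)+g(224,194,115))/2))
for p in((60,380,),):print('spoon',st(g(*p,5)))
print('honey',st(g(8,270,80)),'shaker',st(g(468,210,66)))
P=O-100*u;print('push pt',P)
```

```text
near corners [397.1   9.4   6. ] [422.6 -84.6   6. ] 97.47411893415239
left edge pts [400.5  11.   12. ] [643.7  73.3  12. ]
yaw left 14.387628533984422
yaw right 15.955552422872092
yaw near 15.20903657156029
O [5.49766609e+02 4.16838646e-01]
far jaw far top edge [array([646.9,  74.7,  62. ]), array([672.1, -13.6,  62. ])]
far jaw st [array([113.2,  46.2]), array([114.4, -45.6]), array([101. ,  43.2]), array([ 99.3, -45.9])]
plate top near edge st [array([-83.9,  30.2]), array([-84.9, -27.3]), array([-73.6,  27.3]), array([-75.3, -29. ])]
jaw st [array([-6.1, 33.3]), array([ -6. , -34.4])]
cap [605.08798591  15.48817028 112.        ] [57.3  0. ]
ridge 20.32041235104496 46.264088660533645 [56.5  0.5]
spoon [-20.7 112.2]
honey [ 32.9 120.5] shaker [  -1.7 -130. ]
push pt [453.26495993 -25.80207922]
```

```bash
python3 -m jog '0 0 -1.08 9.07 20.23 -2 0;0 0 -1.08 9.07 20.23 -2 0;0 0 -1.08 9.07 20.23 -2 0;0 0 -1.08 9.07 20.23 -2 0;0 0 -1.08 9.07 20.23 -2 0' 20
```

```text
time_s: 1.18
ee_pos: [330.4, -252.5, 186.1]
ee_rot: [179.9, -0.1, 15.2]
force: [1.9, -0.1, 0.6]
gripper_width: 44.2
```

```bash
python3 -m jog '0 0 0 3.95 8.8 -1.2 0;0 0 0 3.95 8.8 -1.2 0;0 0 0 3.95 8.8 -1.2 0;0 0 0 3.95 8.8 -1.2 0;0 0 0 3.95 8.8 -1.2 0'
python3 -m jog '0 0 0 0 0 -2.3 0;0 0 0 0 0 -4.6 0;0 0 0 0 0 -4.6 0'
```

```text
time_s: 1.8
ee_pos: [429.4, -31.3, 155.6]
ee_rot: [-180.0, 0.0, 15.6]
force: [-0.9, -0.1, -0.5]
gripper_width: 0.7
time_s: 2.17
ee_pos: [424.9, -34.8, 38.4]
ee_rot: [-179.8, 0.5, 15.2]
force: [-0.1, -0.6, 1.0]
gripper_width: 0.7
```

```bash
python3 -m jog '0 0 0 .4 .108 0 0;0 0 0 .78 .21 0 0;0 0 0 .96 .26 0 0;0 0 0 1.16 .315 0 0;0 0 0 1.35 .366 0 0'; python3 -m jog '0 0 0 .19 .052 0 0;0 0 0 .38 .104 0 0;0 0 0 .57 .156 0 0;0 0 0 .57 .156 0 0'
python3 - <<'E'
from h import *
im=grab_frame("wrist");cv2.imwrite("pics/w1.png",im[:,:,::-1])
im=grab_frame("top");cv2.imwrite("pics/t1.png",cv2.resize(im[205:355,250:370,::-1],None,fx=4,fy=4))
E
```

```text
time_s: 2.8
ee_pos: [459.6, -25.4, 41.0]
ee_rot: [-180.0, 0.3, 15.3]
force: [-6.7, -3.8, 5.7]
gripper_width: 0.7
time_s: 3.3
ee_pos: [474.4, -21.4, 40.9]
ee_rot: [-180.0, 0.3, 15.3]
force: [-4.2, -2.0, 2.1]
gripper_width: 0.6
```

View pics/w1.png

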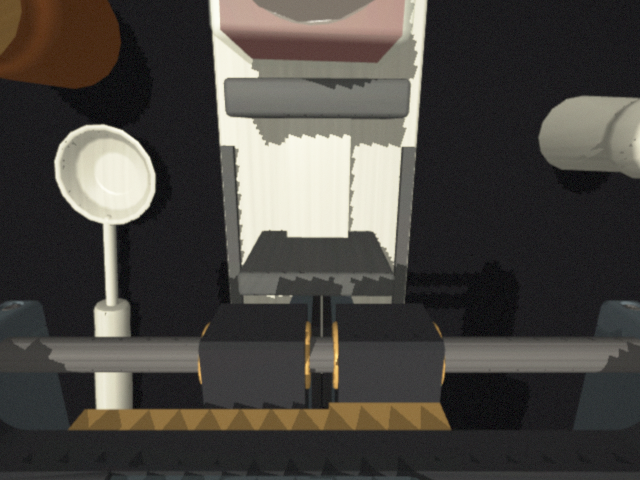

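Fingers are shut and centred on the push plate at (320,290), and the stand lies straight in the view. I'll keep pushing and watch the force.

```bash
python3 -m jog '0 0 0 .16 .043 0 0;0 0 0 .32 .087 0 0;0 0 0 .48 .13 0 0'; python3 -m jog '0 0 0 .08 .022 0 0;0 0 0 .16 .043 0 0';python3 -m jog '0 0 0 .08 .022 0 0'
```

```text
time_s: 3.78
ee_pos: [484.9, -18.6, 40.9]
ee_rot: [-180.0, 0.5, 15.3]
force: [-8.8, -5.6, 8.0]
gripper_width: 0.6
time_s: 4.03
ee_pos: [488.7, -17.5, 40.9]
ee_rot: [-180.0, 0.5, 15.3]
force: [-8.0, -4.8, 6.5]
gripper_width: 0.6
time_s: 4.15
ee_pos: [490.7, -17.0, 40.9]
ee_rot: [-180.0, 0.5, 15.3]
force: [-8.7, -4.5, 6.0]
gripper_width: 0.3
```

```bash
for i in 1; do python3 -m jog '0 0 0 .08 .022 0 0;0 0 0 .16 .043 0 0'; done; python3 -m jog '0 0 0 .08 .022 0 0'; python3 -m jog '0 0 0 .08 .022 0 0'
```

```text
time_s: 4.4
ee_pos: [492.5, -16.4, 40.7]
ee_rot: [-179.9, 0.7, 15.3]
force: [-14.7, -7.8, 12.4]
gripper_width: 0.5
time_s: 4.53
ee_pos: [492.4, -16.3, 40.7]
ee_rot: [-179.9, 1.0, 15.3]
force: [-19.6, -10.9, 17.2]
gripper_width: 0.2
time_s: 4.65
ee_pos: [492.3, -16.4, 40.7]
ee_rot: [-179.9, 1.3, 15.4]
force: [-24.4, -13.4, 21.7]
gripper_width: 0.5
```

Run:
```python
from h import *
im=grab_frame("top");cv2.imwrite("pics/t2.png",cv2.resize(im[205:325,250:370,::-1],None,fx=5,fy=5,interpolation=2))
```

```text
(no output)
```

View pics/t2.png

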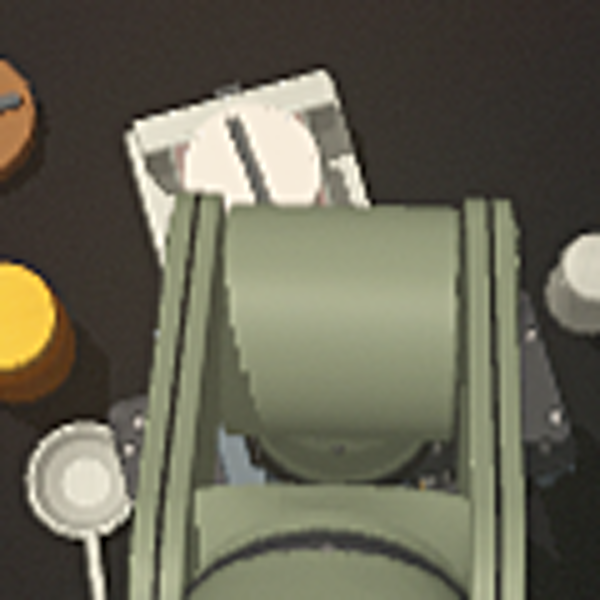

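```bash
python3 -m jog '0 0 0 -.7 -.19 0 0;0 0 0 -1.45 -.39 0 0;0 0 0 -1.45 -.39 2.5 0;0 0 0 -1.45 -.39 5 1;0 0 0 -1.45 -.39 6.5 1'; python3 -m jog '0 0 0 2.2 .6 0 1;0 0 0 3 .8 0 1;0 0 0 3 .8 0 1'
python3 - <<'E'
from h import *
print(env.state()['ee_pos'],env.state()['ee_rot'])
P=cam("wrist");np.savez("w2.npz",K=P[0],r=P[1],t=P[2])
im=grab_frame("wrist");cv2.imwrite("pics/w2.png",im[:,:,::-1])
for c in("cap","jar"):
  for r in spotter.trace(c,"wrist")[:3]:
    ys,xs=np.nonzero(r['region']);print(c,r['conf'],r['box'],xs.mean(),ys.mean(),ray("wrist",(xs.mean(),ys.mean()),112))
E
```

```text
time_s: 5.32
ee_pos: [467.3, -23.8, 207.1]
ee_rot: [179.9, -0.3, 15.2]
force: [0.5, 0.3, -0.3]
gripper_width: 17.9
time_s: 5.7
ee_pos: [542.0, -3.4, 203.2]
ee_rot: [180.0, 0.0, 15.3]
force: [-0.5, -0.1, -0.1]
gripper_width: 47.3
[542.02028838  -3.43852878 203.21974707] [1.79998939e+02 1.20694369e-02 1.52659504e+01]
cap 0.69 [141.3, 0.0, 80.8, 64.7] 182.09545346346107 28.83527731492502 [650.93847885 113.74909579 112.        ]
cap 0.58 [272.7, 81.1, 88.4, 89.5] 316.0388349514563 126.99104975728156 [616.62494298  19.48407089 112.        ]
jar 0.79 [275.1, 80.9, 88.5, 93.2] 317.00363108206244 125.18736383442265 [617.74348962  19.0434846  112.        ]
```

View pics/w2.png

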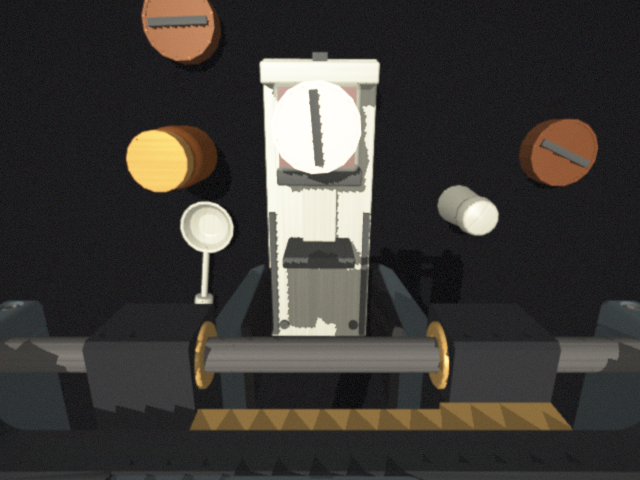

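The jar is clamped squarely between both jaws. The cap is at (316,127), with its ridge from (313,91) to (320,165).

Run:
```python
from h import *
z=np.load("w2.npz");p=(z['K'],z['r'],z['t'])
im=cv2.imread("pics/w2.png");g=cv2.cvtColor(im,6)
# ridge: dark pixels in cap disc
yy,xx=np.mgrid[:480,:640];d=(xx-316)**2+(yy-127)**2<38**2
m=(d&(g<110)).astype(np.uint8);n,l,s,c=cv2.connectedComponentsWithStats(m);k=1+s[1:,4].argmax();print(s[k],c[k])
ys,xs=np.nonzero(l==k);W=np.array([ray("w",(x,y),115,p)[:2] for x,y in zip(xs,ys)],np.float32)
print('ridge',cv2.minAreaRect(W),'angle',np.degrees(np.arctan2(*np.linalg.svd(W-W.mean(0))[2][0][::-1])),W.mean(0))
m=(d&(g>110)).astype(np.uint8)
f=lambda u,z:ray("w",u,z,p)[:2]
for a,b,zz in(((276,335),(266,90),12),((366,335),(376,90),12),((263,82),(378,80),62),((279,184),(359,184),62),((286,264),(354,264),77)):
    A,B=f(a,zz),f(b,zz);v=B-A;print(np.degrees(np.arctan2(v[1],v[0])),A,B)
print('cap circle sides',f((272.5,127),112),f((361,127),112),f((316,81),112),f((316,172),112))
```

```text
[315 146   5  11  20] [316.2 150.6]
ridge ((603.8502807617188, 15.730916976928711), (6.8025736808776855, 2.284604072570801), 24.799535751342773) angle -155.05501 [604.1276    15.964702]
15.4061047989005 [401.45851027   7.05241313] [636.46705845  71.8114925 ]
15.059113665437621 [426.57701179 -85.31248493] [662.02360507 -21.9643308 ]
-73.82812220414654 [639.21462248  67.76428965] [663.47461187 -15.89238115]
-74.76604173174772 [567.15276365  38.0616444 ] [584.2830509 -24.8409162]
-74.77623513218111 [507.00347315  16.12885162] [521.72828359 -37.9787448 ]
cap circle sides [611.02117697  47.58776812] [626.31100919  -8.53129088] [645.68690101  27.29217445] [590.20562229  12.40403429]
```

```bash
python3 -m jog '0 0 1.17 3 .904 0 1;0 0 1.17 3 .904 -2 1;0 0 1.17 3 .904 -2 1;0 0 1.17 3 .904 -2 1;0 0 1.17 3 .904 -2 1'
```

```text
time_s: 6.48
ee_pos: [616.4, 18.4, 155.7]
ee_rot: [179.9, -0.2, 21.0]
force: [-0.4, -0.8, 0.7]
gripper_width: 91.4
```

```bash
python3 -m jog '0 0 0 .024 .03 -1.3 1;0 0 0 .024 .03 -2.4 1;0 0 0 .024 .03 -2.6 1;0 0 0 .024 .03 -2.6 1'; python3 -m jog '0 0 0 0 0 0 0;0 0 0 0 0 0 0;0 0 0 0 0 0 0;0 0 0 0 0 0 0' 12
```

```text
time_s: 6.98
ee_pos: [617.4, 19.4, 89.8]
ee_rot: [180.0, -0.1, 21.1]
force: [0.3, -0.1, 0.3]
gripper_width: 91.5
time_s: 7.48
ee_pos: [616.7, 20.3, 88.8]
ee_rot: [-179.9, -0.0, 21.0]
force: [-0.7, 3.8, 3.0]
gripper_width: 58.0
```

```bash
python3 -m jog '0 0 0 0 .02 .03 0;0 0 0 0 .02 .03 0;0 0 0.6 0 .02 .03 0;0 0 1.2 0 .02 .03 0;0 0 2 0 .02 .03 0' 55; python3 -c "
from h import *
s=env.state();print(s['torque'],s['force'])"
```

```text
time_s: 8.1
ee_pos: [616.3, 19.4, 88.7]
ee_rot: [-180.0, 0.1, 31.1]
force: [-0.3, -0.9, 0.3]
gripper_width: 57.6
[-0.14809778  0.1232874  -0.71239964] [-0.34328551 -0.8559377   0.34625042]
```

```bash
python3 -m jog '0 0 1 0 0 0 0;0 0 2 0 0 0 0;0 0 3 0 0 0 0;0 0 4 0 0 0 0;0 0 5 0 0 0 0'
python3 - <<'E'
from h import *
s=env.state();print(s['torque'],s['force'])
im=grab_frame("wrist");cv2.imwrite("pics/w3.png",im[:,:,::-1])
im=grab_frame("top");cv2.imwrite("pics/t3.png",cv2.resize(im[205:325,250:370,::-1],None,fx=5,fy=5,interpolation=2))
E
```

```text
time_s: 8.72
ee_pos: [616.7, 19.5, 88.8]
ee_rot: [180.0, 0.1, 56.2]
force: [0.7, -0.4, -0.7]
gripper_width: 57.4
[-0.00571921 -0.0720682   0.03288208] [ 0.72854711 -0.44387037 -0.7319107 ]
```

View pics/w3.png

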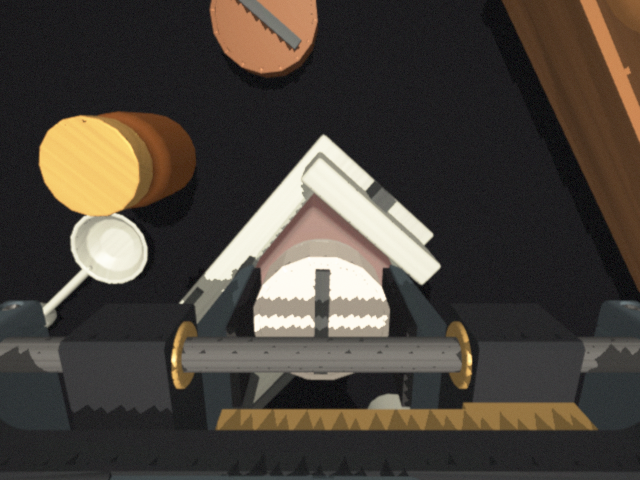

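The cap is turning with the gripper: the ridge stays along the tool at (322,300), and the jar stays braced square to the jaw. 45° remain.

```bash
python3 -m jog '0 0 1 0 0 0 0;0 0 2 0 0 0 0;0 0 3 0 0 0 0;0 0 4 0 0 0 0;0 0 5 0 0 0 0';  python3 -m jog '0 0 1 0 0 0 0;0 0 2 0 0 0 0;0 0 3 0 0 0 0;0 0 4 0 0 0 0;0 0 4 0 0 0 0'
python3 - <<'E'
from h import *
s=env.state();print(s['torque'],s['force'],s['qpos'])
E
```

```text
time_s: 9.45
ee_pos: [617.0, 19.6, 89.2]
ee_rot: [180.0, 0.0, 81.2]
force: [-0.6, -0.2, -1.8]
gripper_width: 57.1
time_s: 10.07
ee_pos: [617.0, 19.7, 89.2]
ee_rot: [180.0, 0.0, 101.0]
force: [0.0, 0.9, -1.2]
gripper_width: 57.3
[-0.00300758 -0.08708209 -0.01027235] [ 0.00652703  0.85522172 -1.24071663] [ 7.80183534e-01  2.76749700e+01  9.38558900e+01 -3.21785600e-02
  5.84500573e+01 -1.01532952e+01]
```

```bash
python3 -m jog '0 0 0 0 0 .1 0;0 0 0 0 0 .25 0;0 0 0 0 0 .4 0'; python3 -m jog '0 0 0 0 0 .2 0;0 0 0 0 0 .45 0;0 0 0 0 0 .75 0;0 0 0 0 0 1.0 0;0 0 0 0 0 1.13 0';python3 -m jog '0 0 0 0 0 0 0;0 0 0 0 0 0 0'
python3 - <<'E'
from h import *
im=grab_frame("wrist");a=cv2.resize(im,(400,300))
s=grab_frame("scene")[180:330,220:420];b=cv2.resize(s,(400,300),interpolation=2)
cv2.imwrite("pics/f.png",np.hstack([a,b])[:,:,::-1])
E
```

```text
time_s: 10.45
ee_pos: [617.0, 20.0, 99.6]
ee_rot: [180.0, 0.0, 101.0]
force: [-0.1, -0.3, -0.7]
gripper_width: 57.4
time_s: 11.08
ee_pos: [617.1, 20.0, 128.0]
ee_rot: [180.0, 0.0, 101.1]
force: [-0.4, -0.6, -1.0]
gripper_width: 57.5
time_s: 11.32
ee_pos: [616.7, 20.0, 127.1]
ee_rot: [-180.0, -0.0, 101.1]
force: [-0.5, -0.7, -0.5]
gripper_width: 57.5
```

View pics/f.png

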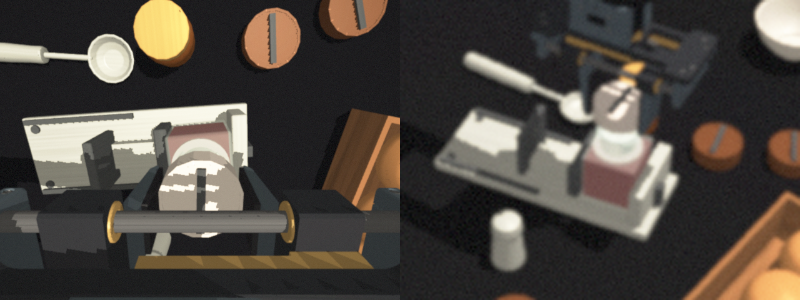

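The left view shows the cap held at about (200,195), with the jar still between the jaws. The right view shows the bare neck at (617,140) below the lifted cap, and the bystanders look undisturbed. TCP height rose from 89 to 127 mm, so the underside is about 20 mm above the rim.

```bash
python3 -c "
from h import *
print(env.job_done())"
```

```text
the job is handed in; nothing more can be done
None
```

The white cap is off, and I handed the job in at about 11.4 s of the 51 s allowed.

- **Jaw:** I pushed it until it stopped hard. From the finger position, the slide is at about 0.056 (above 0.053 counts as clamped). The wrist picture showed the jar square between both jaws. The push peaked at about 28 N along the slide at the last step, above the roughly 20 N advised for clamping. The total wrist force then was about 35 N, well under the 120 N limit.
- **Cap:** I gripped it on its flats at 55 N and turned it 80° anticlockwise. That put the ridge about 1.5 rad from the jar's x. The turning torque started at about 0.7 N m and had dropped to nearly zero by 35°, and the jar did not turn with the cap.
- **Lift:** I raised the cap 38 mm straight up and still hold it level, with an opening of 57.5 mm. Its underside is about 20 mm above the jar's rim, worked out from the tool height rather than measured directly.
- **Last pictures:** the neck is bare, the jar is still braced in the stand, and none of the bystanders in view looks disturbed. The mug was out of frame, and I did not remeasure positions.

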